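Start the test pump: buttons in order, then key in and held

ROBOT

A 6-joint arm with a two-finger parallel gripper is mounted at the origin on the work surface. World frame = base frame: x ahead of the robot, y to its left, z up, the work surface at z = 0. Lengths are in m, angles in rad, forces in N, time in s.
With the tool pointing down it reaches from about 0.25 to 0.85 m from the base axis. Payload 12.5 kg.
Tool frame: the origin (TCP) lies midway between the tips of the shut fingers; the grasp point (between the pads) lies robot.grip_point_offset behind it (robot.grip_point_offset is the distance from the TCP to the grasp point, in m); z points along the fingers, y is the line along which they close (so a half turn about z gives the same grasp; the last joint's range is limited). The gripper opens to 93 mm and grips with 3 to 60 N. Pads are 15 mm wide; open, the fingers measure 128 mm over their backs; the gripper's body (75 mm by 188 mm) begins 65 mm behind the grasp point.
Start: joints at [-1.355, 0.351, 1.652, -0, 1.139, -0.085], TCP at [0.163, -0.525, 0.219] pointing down, gripper open.
Joint ranges: [-2.75, 2.75], [-0.79, 2.1], [0.01, 2.65], [-1.57, 4.71], [0.07, 3.14], [-2.87, 2.87]. Speed limits (rad/s): [2.22, 2.22, 2.79, 3.14, 3.14, 3.14].

INTERFACE

Orientations are given as a unit quaternion [x, y, z, w].
In Python, from bench import robot gives the robot as it stands. The module is installed in compiled form; this text tells all that it offers.
- The arm moves only by the shell command python3 -m pendant 'ROWS' [FORCE]. ROWS is JSON, a list of rows, each a list of 3 entries, a list of its own where there are three numbers: the turn, a rotation vector about the world's x, y, z in degrees, then the shift along the world's x, y, z in mm, then the opening, from -1 (shut) to 1 (fully open). A call has 1 to 20 rows; each row shifts and turns the commanded pose from where the row before left it; what a row does not reach is not made up. A row lasts 1/8 s, in which the tool goes at most 62.5 mm and 10.7 degrees, less where a joint would pass 70% of its speed; a pose out of reach is approached as far as the arm can. A call with a gripper value outside its range is refused whole. The fingers move at their own pace and stop on an object; FORCE is the grip in N (left out, the last holds). Time passes only in rows, so rows that do not move let the fingers close. It gives the time, the measured TCP pose, the force, the opening and the grip force at its end, in the units of the state.
- robot.observe(): the state, without advancing time (a new reading comes with each control period).
- robot.camera(name): name is "scene" or "top"; returns the picture (384x512x3 uint8, red, green, blue); there is no depth.
- robot.get_calibration(name): a dict with "camera_matrix" (3x3 intrinsics, pixels), "D" ([k1, k2, p1, p2, k3] as OpenCV has them; the pictures are not rectified), "R" (3x3) and "t" (3): a world point X has camera coordinates R X + t. Camera axes: x right, y down, z forward; pixel columns grow to the right and rows downward; lengths in m; the calibration is good to about 2 mm. A picture is of the moment at which its call begins. get_calibration takes no time and is no camera call.
- robot.sign_off(): hands the job in; it is judged then, once.
The state is a dict: "t": time; "joint_positions": joint angles; "qd": joint speeds; "tau": joint torques, N m; "ee_pos": TCP position; "eef_rot": TCP orientation; "wrist_force": force on the tool from outside, world axes, zero at the start; "torque": the same for the moment, N m; "opening": opening from 0.0 (shut) to 1.0 (fully open); "finger_force": force on a finger pad.
Only numpy, scipy, OpenCV 4.12 (cv2) and the standard library are available. Lean on these libraries where they do the work, as an engineer would, in place of code of your own. Each camera call takes 0.05 s, during which the arm holds its last target. There are 200 camera calls.

TASK

Start the pressure-test pump from its grey control box: press the three push buttons right down one at a time, from the smallest to the largest, then take the square-headed key out of the wooden key block, push it fully home in the lock of the box (the pins are sticky, so wiggle it in) and turn it a quarter turn clockwise, as far as it goes. Finish while still gripping the key and holding it fully turned against its return spring; leave the round-headed key, the spanner, the pipe coupling and the tape measure where they are.

Things in the scene. Friction and masses are not known exactly. Their poses are not given: they have to be found in the camera images.
- control_box: Grey steel control box, fixed on the bench: 140 mm (its x) by 340 mm (its y) by 70 mm high. Origin at the centre of its underside, z up. Lock in its top, near its -y end (115 mm from the centre), three buttons in a row 62 mm apart along its y at y = 0, 62 and 124 mm. Which button stands in which of the three places varies.
- lock_face (a point): Centre of the brass lock plug's top face, 73 mm above the bench. The plug is a 37 mm disc in a 64 mm square steel plate, both standing 3 mm above the box's top. Key slot through the face: 14.4 mm along this frame's x, 6.4 mm along its y, 34 mm deep, sharp-edged; z up, the key goes straight down. This frame turns with the plug.
- slot_depth (a point): Point on the slot's axis, 30 mm below the lock's face, where the key's tip comes when the key is home. On the way two sticky spring pins, 10 and 19 mm below the face, reach into the slot from either side in y; the key's tapered tip pushes each aside, which takes 10 to 18 N downwards for a moment, less with small twists; hold the key with a firm grip (some 50 N).
- lock (a joint): Angle of the lock plug, rad: 0 at rest, grows as the key turns clockwise seen from above, stop at 1.571 (a quarter turn). A spring turns it back whenever it is not held: 0.04 N m at 0, 0.12 N m at the stop. The key has about 0.12 rad of play in the slot, so it must turn that much further than the plug.
- btn_small_top (a point): Centre of the flat top of the smallest push button: black, 16 mm across, in a round steel collar 32 mm across and 12 mm high on the box's top. The button's top is 92 mm above the bench, 10 mm above its collar. Presses straight down.
- btn_medium_top (a point): The same for the middle-sized push button: black, 26 mm across, collar 42 mm across; same heights.
- btn_large_top (a point): The same for the largest push button: black, 38 mm across, collar 54 mm across; same heights.
- btn_small (a joint): Travel of the smallest button, m: 0 up, 0.006 right down. Spring: starts to move at 1.5 N, fully down at 5 N; comes up by itself.
- btn_medium (a joint): The same for the middle-sized button.
- btn_large (a joint): The same for the largest button.
- key: The key to use: black square-cornered head, 32 mm wide (its x), 10 mm thick (y), 36 mm high (z); steel blade below, 12 x 5 x 30 mm, the last 9 mm tapering to 8 x 1.4 mm. About 60 g. Origin: centre of the head's underside, where the blade begins; z up, blade to -z. Goes in either way round. Stands in one of the key block's slots (which varies). Home in the lock, the head's underside lies on the lock's face.
- spare_key: Another key, to be left alone: black round head 38 mm across and 10 mm thick, blade too wide for the lock. Stands in the other slot of the key block. Origin and axes like the key's.
- key_block: Wooden key block, fixed: 150 mm (its x) by 60 mm (its y) by 75 mm high, origin at the centre of its underside. Two loose slots in its top at x = -45 and +45 mm, 19 mm along x, 7 mm along y, 36 mm deep; keys stand in them with their heads along the block's x.
- spanner: Loose steel spanner, 200 mm long, lying on the bench beyond the box; leave alone.
- coupling: Loose white pipe coupling, an upright tube 60 mm across and 55 mm high, beyond the key block; leave alone.
- tape_measure: Loose grey tape measure, 75 x 40 x 60 mm, left of the box; leave alone.

How it is judged:
On the way, in this order (a step that is already met when the one before it is completed fails the run):
1. the smallest button is pressed right down, alone (value of joint btn_small above 0.0045 m and value of joint each of btn_medium, btn_large below 0.002 m), for 0.05 s.
2. then the middle-sized button is pressed right down, alone (value of joint btn_medium above 0.0045 m and value of joint each of btn_small, btn_large below 0.002 m), for 0.05 s.
3. then the largest button is pressed right down, alone (value of joint btn_large above 0.0045 m and value of joint each of btn_small, btn_medium below 0.002 m), for 0.05 s.
4. then the square-headed key is home in the lock, not yet turned (z of key in the frame of lock_face between -0.004 and 0.003 m and horizontal distance between key and lock_face below 0.004 m and angle between the z axis of key and the z axis of lock_face, either way round below 0.1 rad and value of joint lock below 0.6 rad), for 0.05 s.
At the end, for the whole second after the job is handed in: The square-headed key is home in the lock (head's underside within 3 mm of the lock's face, centred within 4 mm, upright within 0.1 rad), the lock is turned clockwise by more than 1.45 rad, and the fingers still grip the key (more than 2 N) (value of joint lock above 1.45 rad and z of key in the frame of lock_face between -0.004 and 0.003 m and horizontal distance between key and lock_face below 0.004 m and angle between the z axis of key and the z axis of lock_face, either way round below 0.1 rad and contact force between the fingers and key above 2 N); the arm keeps its last pose, push and grip.
It fails at once if two buttons pressed at once (value of joint each of btn_small, btn_medium above 0.003 m or value of joint each of btn_small, btn_large above 0.003 m or value of joint each of btn_medium, btn_large above 0.003 m).
It fails at once if a button pressed down once the key is out of the block (distance of key from where it was at the start of the episode above 0.05 m and value of joint any of btn_small, btn_medium, btn_large above 0.0045 m).
It fails at once if the round-headed key taken out or disturbed (distance of spare_key from where it was at the start of the episode above 0.015 m).
It fails at once if the spanner, the coupling or the tape measure moved more than 30 mm (distance of any of spanner, coupling, tape_measure from where it was at the start of the episode above 0.03 m).
It also fails if it takes over 61 s, if anything falls off the work surface, if the arm or the gripper's body presses on something with over 40 N, if the wrist force passes 120 N, or if a joint passes its speed limit or range.

## Working session

There is one attempt and no reset: what is moved stays moved. The work goes in short steps, Python scripts to look and compute and a shell command to move; the robot and the scene stay as the last step left them, time stands still between calls to the robot, and variables do not carry over. Pictures are saved under pics/ and viewed, at most 10 in all, crops included, and the job is handed in when it is done.

```bash
mkdir -p pics
python3 - <<'E'
from bench import robot
import cv2
for n in("scene","top"):
    cv2.imwrite(f"pics/{n}0.png",robot.camera(n)[:,:,::-1])
    c=robot.get_calibration(n);print(n,c)
print(robot.observe(),robot.grip_point_offset)
E
```

```text
scene {'camera_matrix': array([[355.30489397,   0.        , 254.06727605],
       [  0.        , 355.30489397, 189.78140866],
       [  0.        ,   0.        ,   1.        ]]), 'D': array([-0.08101742,  0.        ,  0.        ,  0.        ,  0.        ]), 'R': array([[-0.80119521,  0.59838414,  0.00475987],
       [ 0.37378355,  0.50665043, -0.77691132],
       [-0.467303  , -0.62067847, -0.62959205]]), 't': array([ 0.44862015, -0.19768756,  1.20149945])}
top {'camera_matrix': array([[405.69433376,   0.        , 258.71485956],
       [  0.        , 405.69433376, 187.47341905],
       [  0.        ,   0.        ,   1.        ]]), 'D': array([-0.12485093,  0.        ,  0.        ,  0.        ,  0.        ]), 'R': array([[-0.14565916, -0.98932657, -0.00404427],
       [-0.96930683,  0.14352762, -0.19960983],
       [ 0.19805977, -0.02515487, -0.97986711]]), 't': array([0.13876092, 0.61057956, 0.93756742])}
{'t': 0.1, 'joint_positions': array([-1.35456425e+00,  3.51180793e-01,  1.65234937e+00,  2.45547799e-05,
        1.13909073e+00, -8.45966240e-02]), 'qd': array([ 0.00038942,  0.00010576, -0.00121726,  0.00035814,  0.00068043,
        0.00127182]), 'tau': array([ 8.63523692e-04, -4.98026490e+01, -2.85704076e+01,  7.00080791e-02,
        2.39153492e-02, -2.99807846e-05]), 'ee_pos': array([ 0.16293838, -0.5249932 ,  0.21816019]), 'eef_rot': array([ 9.88709713e-01,  1.49842714e-01, -2.26897130e-05, -5.13742007e-04]), 'wrist_force': array([-0.32183162,  0.8772277 ,  0.34840263]), 'torque': array([ 0.00098802, -0.04960289, -0.05608733]), 'finger_force': 0.0, 'opening': 1.0016375155597628} 0.0188
```

View pics/scene0.png

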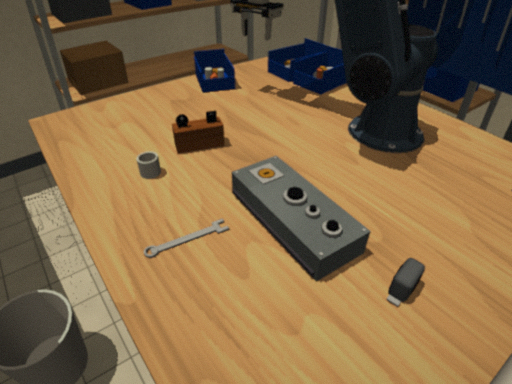

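View pics/top0.png

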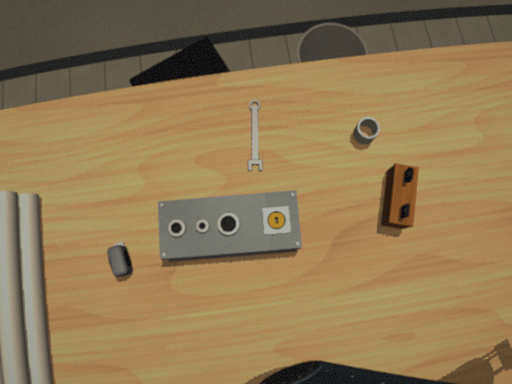

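Run:
```python
import cv2,numpy as np
t=cv2.imread("pics/top0.png");s=cv2.imread("pics/scene0.png")
C=np.zeros((600,800,3),np.uint8)
def put(im,x,y,w,h,k,X,Y):
    c=cv2.resize(im[y:y+h,x:x+w],None,fx=k,fy=k,interpolation=cv2.INTER_CUBIC)
    for i in range(0,w,10):cv2.line(c,(i*k,0),(i*k,5),(0,255,0),1)
    for i in range(0,h,10):cv2.line(c,(0,i*k),(5,i*k),(0,255,0),1)
    C[Y:Y+h*k,X:X+w*k]=c
put(t,160,205,140,35,5,0,0)
put(s,165,105,65,50,6,0,180)
put(t,380,160,45,70,6,400,180)
put(s,245,160,100,80,1,0,490)
put(s,250,165,40,18,5,120,490)
cv2.imwrite("pics/c1.png",C)
# dark blobs / disc centres
def blob(im,x,y,r,thr=60):
    g=cv2.cvtColor(im,cv2.COLOR_BGR2GRAY)[y-r:y+r+1,x-r:x+r+1]
    m=(g<thr).astype(np.uint8);n,l,st,c=cv2.connectedComponentsWithStats(m)
    k=l[r,r]; return (c[k]+[x-r,y-r],st[k][2:]) if k else None
for n,im,ps in(("top",t,[(228,224),(202,226),(177,228),(409,175),(405,210)]),("scene",s,[(295,194),(313,210),(332,227),(182,120),(211,117)])):
    for p in ps:print(n,p,blob(im,*p,12))
    h=cv2.cvtColor(im,cv2.COLOR_BGR2HSV)
    m=((h[...,0]>12)&(h[...,0]<30)&(h[...,1]>150)).astype(np.uint8)
    p=(277,220) if n=="top" else (267,174)
    ys,xs=np.nonzero(m[p[1]-14:p[1]+15,p[0]-16:p[0]+17]);print("plug",xs.min()+p[0]-16,xs.max()+p[0]-16,ys.min()+p[1]-14,ys.max()+p[1]-14,len(xs))
```

```text
top (228, 224) (array([227.7345679 , 223.35802469]), array([ 14,  15, 162], dtype=int32))
top (202, 226) (array([201.75, 225.25]), array([ 5,  5, 20], dtype=int32))
top (177, 228) (array([175.79104478, 227.29850746]), array([ 9,  9, 67], dtype=int32))
top (409, 175) (array([407.64393939, 175.60606061]), array([ 12,  19, 132], dtype=int32))
top (405, 210) (array([403.890625 , 211.3984375]), array([ 11,  17, 128], dtype=int32))
plug 269 283 212 227 187
scene (295, 194) (array([294.9378882 , 192.98136646]), array([ 15,  13, 161], dtype=int32))
scene (313, 210) (array([312.5, 208. ]), array([ 6,  7, 38], dtype=int32))
scene (332, 227) (array([332.20754717, 225.        ]), array([ 12,  11, 106], dtype=int32))
scene (182, 120) (array([182.15972222, 121.56944444]), array([ 15,  14, 144], dtype=int32))
scene (211, 117) (array([211.203125, 117.28125 ]), array([ 14,  13, 128], dtype=int32))
plug 254 273 160 177 105
```

View pics/c1.png

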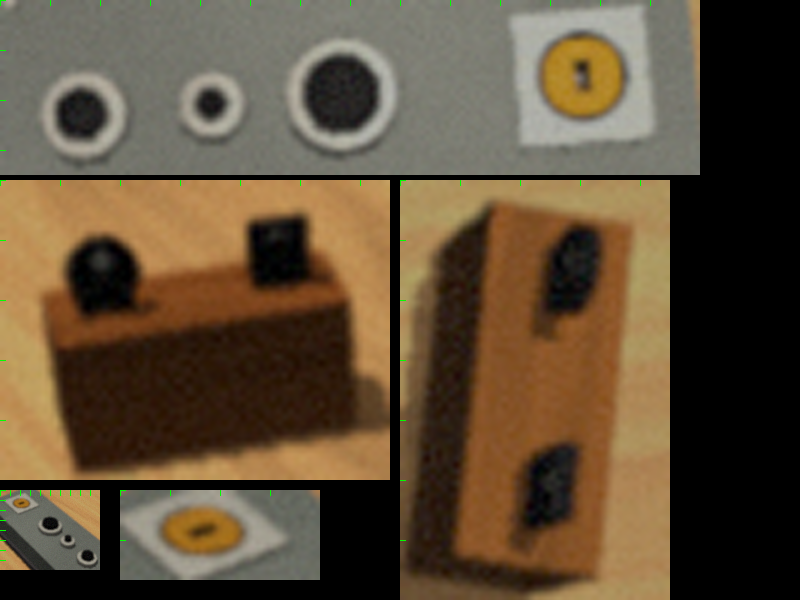

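Large button sits nearest the lock (top 228,223; scene 295,193). Next is the small one (202,225 / 312.5,208), then the medium one (176,227 / 332,225). The square key is in the slot nearer the robot, at top (404,211) and scene (211,117). The lock is at top (276,219.6), slot along world x.

```bash
cat > h.py <<'E'
from bench import robot
import cv2,numpy as np
from scipy.optimize import least_squares
CAL={n:robot.get_calibration(n) for n in("scene","top")}
def proj(n,X):
    c=CAL[n];return cv2.projectPoints(np.asarray(X,float).reshape(-1,1,3),cv2.Rodrigues(c["R"])[0],c["t"],c["camera_matrix"],c["D"])[0].reshape(-1,2)
def tri(a,b): # a top, b scene
    r=least_squares(lambda X:np.r_[(proj("top",X)-a).ravel(),(proj("scene",X)-b).ravel()],[.5,0,.05]);return r.x,np.abs(r.fun).max()
def pose(L,x,y,a):
    c,s=np.cos(a),np.sin(a);L=np.asarray(L,float);return np.c_[x+c*L[:,0]-s*L[:,1],y+s*L[:,0]+c*L[:,1],L[:,2]]
E
python3 - <<'E'
from h import *
np.set_printoptions(precision=4,suppress=True)
T=dict(large=((227.7,223.4),(294.9,193)),small=((201.75,225.25),(312.5,208)),med=((175.8,227.3),(332.2,225)),lock=((276,219.55),(266.2,172.6)),key=((403.9,211.4),(211.2,117.3)),spare=((407.6,175.6),(182.2,121.6)))
for k,v in T.items():print(k,*tri(*map(np.array,v)))
# box fit with heights
L=[[0,-.115,.073],[0,0,.092],[0,.062,.092],[0,.124,.092]]
a=np.array([T[k][0] for k in("lock","large","small","med")]);b=np.array([T[k][1] for k in("lock","large","small","med")])
for nm,f in(("both",lambda p:np.r_[proj("top",pose(L,*p))-a,proj("scene",pose(L,*p))-b].ravel()),("top",lambda p:(proj("top",pose(L,*p))-a).ravel()),("scene",lambda p:(proj("scene",pose(L,*p))-b).ravel())):
    r=least_squares(f,[.5,0,0]);print("box",nm,r.x,np.degrees(r.x[2]),r.fun.round(1));print(pose(L,*r.x))
# block fit
u=lambda P,x,y,oX:(np.array(P)-[oX,180]+.5)/6-.5+[x,y]
st=u([(43,297),(60,348),(350,298),(330,255)],165,105,0);tt=u([(492,203),(455,555),(600,578),(632,225)],380,160,400)
# identify: top img up=+x world; left=+y
B=[[.075,.03,.075],[-.075,.03,.075],[-.075,-.03,.075],[.075,-.03,.075]]
import itertools
best=None
for sh in itertools.permutations(range(4)):
  f=lambda p:np.r_[proj("top",pose(B,*p))-tt,proj("scene",pose(B,*p))-st[list(sh)]].ravel()
  r=least_squares(f,[.5,-.3,0])
  if best is None or r.cost<best[0].cost:best=(r,sh)
r,sh=best;print("block",r.x,np.degrees(r.x[2]),r.cost,r.fun.round(1),sh);print("slots",pose([[-.045,0,.075],[.045,0,.075]],*r.x))
for n,q in(("top",tt),):
  r2=least_squares(lambda p:(proj(n,pose(B,*p))-q).ravel(),r.x);print(n,r2.x,r2.fun.round(1))
r3=least_squares(lambda p:(proj("scene",pose(B,*p))-st[list(sh)]).ravel(),r.x);print("scene",r3.x,r3.fun.round(1))
E
```

```text
large [0.5444 0.134  0.0854] 0.052741160620371375
small [0.5486 0.1956 0.0862] 0.13119930570968563
med [0.5525 0.2578 0.0861] 0.21038949802851903
lock [0.5378 0.0193 0.0726] 0.3280660795532526
key [ 0.5097 -0.2878  0.0894] 0.03742246298139662
spare [ 0.5946 -0.3159  0.0899] 0.011935675439247007
box both [ 0.5456  0.1349 -0.0669] -3.8356505701519557 [-0.5  0.2 -0.7 -0.7 -0.9 -0.6 -1.1 -0.6 -0.2 -0.   0.  -1.9  0.1 -1.5
 -0.  -1.6]
[[0.5379 0.0201 0.073 ]
 [0.5456 0.1349 0.092 ]
 [0.5498 0.1967 0.092 ]
 [0.5539 0.2586 0.092 ]]
box top [ 0.5445  0.1331 -0.0582] -3.3336765953880727 [ 0.3  0.2  0.1 -0.4 -0.1  0.  -0.3  0.2]
[[0.5378 0.0183 0.073 ]
 [0.5445 0.1331 0.092 ]
 [0.5481 0.195  0.092 ]
 [0.5517 0.2569 0.092 ]]
box scene [ 0.5484  0.1381 -0.076 ] -4.351981746096888 [ 0.1  0.9  0.1 -0.7  0.1 -0.1 -0.2  0.1]
[[0.5396 0.0234 0.073 ]
 [0.5484 0.1381 0.092 ]
 [0.5531 0.1999 0.092 ]
 [0.5578 0.2617 0.092 ]]
block [ 0.5525 -0.3016 -0.3157] -18.08663045352837 2.307362177613472 [-0.1 -0.2 -0.2  0.3 -0.4  0.4 -0.3  0.1 -0.3 -0.2  0.5  0.2 -1.  -1.3
 -0.4 -1. ] (1, 2, 3, 0)
slots [[ 0.5097 -0.2876  0.075 ]
 [ 0.5952 -0.3155  0.075 ]]
top [ 0.5527 -0.3023 -0.3139] [ 0.1 -0.3  0.1  0.1 -0.1  0.2 -0.1 -0. ]
scene [ 0.5534 -0.2983 -0.324 ] [-0.2  0.3  0.8  0.9 -0.5 -0.7 -0.1 -0.6]
```

```bash
python3 -m pendant '[[[0,0,9.6],[25.7,48,0],-1],[[0,0,9.6],[25.7,48,0],-1],[[0,0,9.6],[25.7,48,0],-1],[[0,0,9.6],[25.7,48,0],-1],[[0,0,9.6],[25.7,48,0],-1],[[0,0,9.6],[25.7,48,0],-1],[[0,0,9.6],[25.7,48,0],-1],[[0,0,9.6],[25.7,48,0],-1],[[0,0,9.6],[25.7,48,0],-1],[[0,0,9.6],[25.7,48,0],-1],[[0,0,9.6],[25.7,48,0],-1],[[0,0,9.6],[25.7,48,0],-1],[[0,0,9.6],[25.7,48,0],-1],[[0,0,9.6],[25.7,48,0],-1],[[0,0,9.6],[25.7,48,0],-1],[[0,0,0],[0,0,-50],-1],[[0,0,0],[0,0,-50],-1],[[0,0,0],[0,0,0],-1]]' 10
python3 - <<'E'
from h import *
for n in("scene","top"): cv2.imwrite(f"pics/{n}1.png",robot.camera(n)[:,:,::-1])
s=robot.observe();p=s["ee_pos"];print(p,s["eef_rot"],s["joint_positions"],s["wrist_force"])
t=cv2.imread("pics/top1.png");s=cv2.imread("pics/scene1.png")
for im,n in((t,"top"),(s,"scene")):print(n,proj(n,p))
C=np.hstack([cv2.resize(t[185:265,155:255],None,fx=4,fy=4,interpolation=2),cv2.resize(s[150:250,270:370],None,fx=4,fy=4,interpolation=2)[:320]])
cv2.imwrite("pics/c2.png",C)
E
```

```text
t: 2.35
ee_pos: [0.5464, 0.1942, 0.1156]
eef_rot: [0.163, 0.987, -0.001, -0.003]
wrist_force: [-0.5, -0.0, 0.7]
opening: 0.003
finger_force: 0.0
[0.54905377 0.19480352 0.11993038] [1.63090186e-01 9.86611086e-01 1.63242319e-04 3.59400490e-04] [ 2.61041492e-01  5.24467448e-01  1.65291835e+00  1.42648300e-06
  9.63417387e-01 -9.82111685e-01] [0.24380724 0.34829572 1.0386547 ]
top [[199.90265501 223.52399337]]
scene [[313.67231437 195.96725263]]
```

View pics/c2.png

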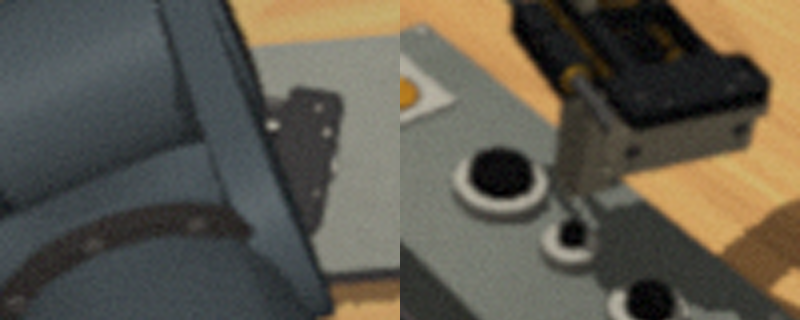

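The shut fingertips stand right over the small button, and the scene view agrees with the projected TCP. Pressing.

```bash
python3 -m pendant '[[[0,0,0],[-0.5,0.5,-16],-1],[[0,0,0],[0,0,-10],-1],[[0,0,0],[0,0,-8],-1],[[0,0,0],[0,0,-2],-1],[[0,0,0],[0,0,0],-1],[[0,0,0],[0,0,0],-1]]'
```

```text
t: 3.2
ee_pos: [0.5484, 0.1953, 0.0857]
eef_rot: [0.163, 0.987, 0.0, 0.001]
wrist_force: [-12.6, -4.2, 35.2]
opening: 0.003
finger_force: 17.5
```

```bash
python3 -m pendant '[[[0,0,0],[0,0,26],-1],[[0,0,0],[2,31,0],-1],[[0,0,0],[1.7,31,0],-1],[[0,0,0],[0,0,0],-1],[[0,0,0],[0,0,-16],-1],[[0,0,0],[0,0,-8],-1],[[0,0,0],[0,0,-1.5],-1],[[0,0,0],[0,0,0],-1],[[0,0,0],[0,0,0],-1]]'
```

```text
t: 4.32
ee_pos: [0.5518, 0.2565, 0.0858]
eef_rot: [0.163, 0.987, 0.0, 0.0]
wrist_force: [-13.5, -5.1, 36.2]
opening: 0.005
finger_force: 17.8
```

```bash
python3 -m pendant '[[[0,0,0],[0,0,30],-1],[[0,0,0],[-2,-41,0],-1],[[0,0,0],[-3,-41,0],-1],[[0,0,0],[-2.5,-41,0],-1],[[0,0,0],[0,0,0],-1],[[0,0,0],[0,0,-18],-1],[[0,0,0],[0,0,-10],-1],[[0,0,0],[0,0,-2],-1],[[0,0,0],[0,0,0],-1],[[0,0,0],[0,0,0],-1]]'
```

```text
t: 5.58
ee_pos: [0.5442, 0.1347, 0.0856]
eef_rot: [0.162, 0.987, -0.0, 0.0]
wrist_force: [-16.1, -6.4, 44.5]
opening: 0.005
finger_force: 22.2
```

```bash
python3 -m pendant '[[[0,0,0],[0,0,55],-1],[[0,0,0],[0,0,55],-1],[[0,0,0.8],[-4.5,-54,0],0],[[0,0,0],[-4.5,-54,0],0],[[0,0,0],[-4.5,-54,0],0],[[0,0,0],[-4.5,-54,0],0],[[0,0,0],[-4.5,-54,0],0],[[0,0,0],[-4,-54,0],0],[[0,0,0],[-4,-54,0],0],[[0,0,0],[-4,-44,0],0],[[0,0,0],[0,0,-40],0],[[0,0,0],[0,0,-20],0],[[0,0,0],[0,0,0],0],[[0,0,0],[0,0,0],0]]'
python3 - <<'E'
from h import *
for n in("scene","top"): cv2.imwrite(f"pics/{n}2.png",robot.camera(n)[:,:,::-1])
s=robot.observe();p=s["ee_pos"];print(p,s["eef_rot"],s["joint_positions"],s["wrist_force"])
t=cv2.imread("pics/top2.png");s=cv2.imread("pics/scene2.png")
for im,n in((t,"top"),(s,"scene")):print(n,proj(n,p))
C=np.hstack([cv2.resize(t[155:235,350:450],None,fx=4,fy=4,interpolation=2),cv2.resize(s[75:155,165:265],None,fx=4,fy=4,interpolation=2)])
cv2.imwrite("pics/c3.png",C)
E
```

```text
t: 7.32
ee_pos: [0.5103, -0.2875, 0.1335]
eef_rot: [0.156, 0.988, -0.0, 0.0]
wrist_force: [0.6, -0.6, 1.4]
opening: 0.497
finger_force: 0.0
[ 0.51030076 -0.28772713  0.13395701] [ 1.55849757e-01  9.87780516e-01 -3.04714307e-04  6.42316573e-04] [-5.92859579e-01  5.10998240e-01  1.63477199e+00 -1.11687214e-05
  9.94400590e-01 -1.85067442e+00] [0.66103622 0.07774108 0.12590041]
top [[410.46236404 208.33027096]]
scene [[210.05464295 104.00510633]]
```

View pics/c3.png

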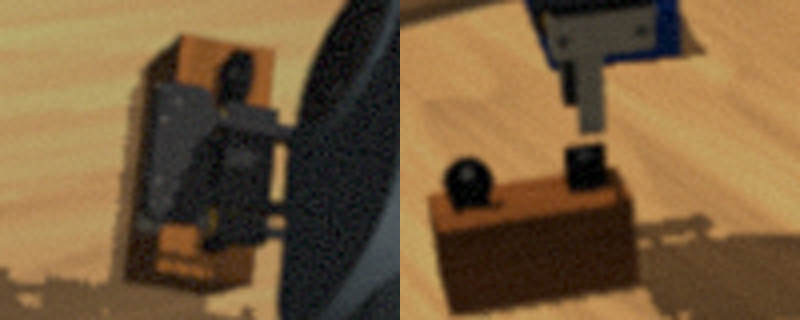

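The open fingers straddle the square key: key head at about scene (211,117), near finger at (213,100). Descending to grasp.

```bash
python3 -m pendant '[[[0,0,0],[-0.5,0,-30],0],[[0,0,0],[0,0,-20],0],[[0,0,0],[0,0,-5.5],0],[[0,0,0],[0,0,0],0],[[0,0,0],[0,0,0],-1],[[0,0,0],[0,0,0],-1],[[0,0,0],[0,0,0],-1],[[0,0,0],[0,0,0],-1],[[0,0,0],[0,0,0],-1],[[0,0,0],[0,0,0],-1]]' 50
```

```text
t: 8.68
ee_pos: [0.5092, -0.2878, 0.0777]
eef_rot: [0.156, 0.988, -0.0, 0.0]
wrist_force: [-0.9, 1.3, 2.0]
opening: 0.106
finger_force: 50.0
```

```bash
python3 -m pendant '[[[0,0,0],[0,0,20],-1],[[0,0,0],[0,0,50],-1],[[0,0,0],[0,0,20],-1],[[0,0,2.4],[4.8,51,0],-1],[[0,0,2.4],[4.8,51,0],-1],[[0,0,2.4],[4.8,51,0],-1],[[0,0,2.4],[4.8,51,0],-1],[[0,0,2.4],[4.8,51,0],-1],[[0,0,2.4],[4.8,51,0],-1],[[0,0,0],[0,0,-42],-1],[[0,0,0],[0,0,0],-1],[[0,0,0],[0,0,0],-1]]'
python3 - <<'E'
from h import *
for n in("scene","top"): cv2.imwrite(f"pics/{n}3.png",robot.camera(n)[:,:,::-1])
s=robot.observe();p=s["ee_pos"];print(p,s["eef_rot"],s["joint_positions"],s["wrist_force"])
t=cv2.imread("pics/top3.png");s=cv2.imread("pics/scene3.png")
q=p.copy();q[2]=.093
for n in("top","scene"):print(n,proj(n,p),proj(n,q),"lock",proj(n,[.5378,.019,.073]))
C=np.hstack([cv2.resize(t[180:260,240:320],None,fx=5,fy=5,interpolation=2),cv2.resize(s[125:205,230:310],None,fx=5,fy=5,interpolation=2)])
cv2.imwrite("pics/c4.png",C)
E
```

```text
t: 10.18
ee_pos: [0.5384, 0.0177, 0.1266]
eef_rot: [0.031, 1.0, -0.0, 0.0]
wrist_force: [-0.3, 0.6, 0.3]
opening: 0.104
finger_force: 50.0
[0.53869717 0.01761    0.12697911] [ 3.16279889e-02  9.99499253e-01 -2.67868799e-05  9.55413164e-04] [-5.36964335e-02  4.44601424e-01  1.76617253e+00 -1.42394027e-05
  9.28907153e-01 -1.56121769e+00] [ 0.46219828 -0.00295256 -0.79997123]
top [[277.38950784 216.39321814]] [[276.79408622 218.2660954 ]] lock [[275.94755681 219.7607519 ]]
scene [[265.70620514 154.21188119]] [[265.36317379 165.7111844 ]] lock [[265.79057908 172.36611521]]
```

View pics/c4.png

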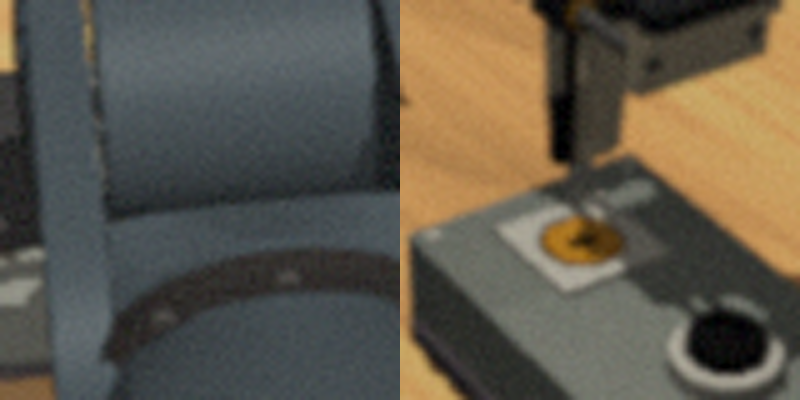

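Top is blocked by the arm. In the scene view the blade tip at about (266.5,165.5) is almost over the plug at (266,172.6). One zoom with the expected outline overlaid to check the key's offset in the hand.

Run:
```python
from h import *
s=np.mean([robot.camera("scene").astype(float) for _ in range(6)],0).astype(np.uint8)[:,:,::-1].copy()
p=robot.observe()["ee_pos"];print(p)
k=12;x0,y0,w,h=250,140,33,45
c=cv2.resize(s[y0:y0+h,x0:x0+w],None,fx=k,fy=k,interpolation=2);d=c.copy()
a=np.radians(-3.6);u=np.array([np.cos(a),np.sin(a),0]);und=p[2]-.0027
P=[[s_*wd/2,z] for s_,wd,z in((-1,.012,und),(-1,.012,und-.021),(-1,.008,und-.03),(1,.008,und-.03),(1,.012,und-.021),(1,.012,und))]
for off,col in((0,(0,255,0)),):
    q=proj("scene",[np.array([p[0],p[1],z])+u*(l+off) for l,z in P])
    cv2.polylines(d,[(((q-[x0,y0]+.5)*k-.5)).astype(int)],False,col,1)
L=np.array([.5378,.019,.073]);th=np.linspace(0,6.28,40)
q=proj("scene",[L+[.0185*np.cos(t),.0185*np.sin(t),0] for t in th]);cv2.polylines(d,[((q-[x0,y0]+.5)*k-.5).astype(int)],True,(255,0,0),1)
cv2.imwrite("pics/c5.png",np.hstack([c,d]))
```

```text
[0.53807977 0.01807564 0.12597011]
```

View pics/c5.png

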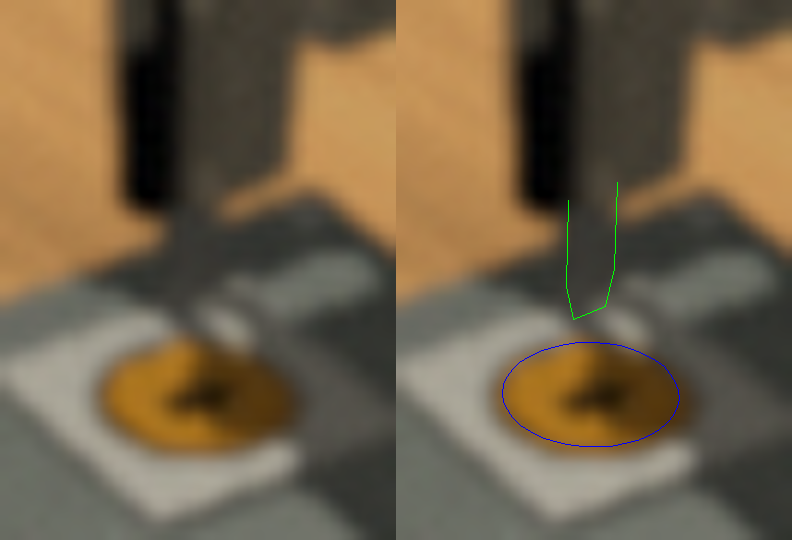

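```bash
python3 -m pendant '[[[0,0,0],[-0.5,1.2,-12],-1],[[0,0,0],[0,0,-6],-1],[[0,0,0],[0,0,-3],-1],[[0,0,0],[0,0,-3],-1],[[0,0,0],[0,0,-2],-1],[[0,0,0],[0,0,0],-1]]'; python3 -c "
from h import *;import time
for i in range(3):robot.camera('scene');s=robot.observe();print(s['ee_pos'],s['wrist_force'],s['torque'])"
```

```text
t: 11.32
ee_pos: [0.5375, 0.0194, 0.0996]
eef_rot: [0.031, 1.0, 0.0, -0.0]
wrist_force: [0.0, -0.5, -1.1]
opening: 0.103
finger_force: 50.0
[0.53751349 0.01940495 0.0996978 ] [-0.0589588  -0.03856858 -0.3575508 ] [ 0.05958044 -0.12700719 -0.00537276]
[0.53755949 0.01940372 0.09975792] [ 0.25463885 -0.29080046 -0.2302756 ] [ 0.00038327 -0.18522031  0.0034995 ]
[0.53757143 0.01939317 0.09978346] [-0.14174136 -0.09468595 -0.89627183] [ 0.03847614 -0.16263316  0.00303908]
```

Tip is 6 mm inside the slot with no force. Wiggling it down.

```bash
python3 -m pendant '[[[0,0,3],[0,0,-1.5],-1],[[0,0,-6],[0,0,-1.5],-1],[[0,0,6],[0,0,-1.5],-1],[[0,0,-6],[0,0,-1.5],-1],[[0,0,6],[0,0,-1.5],-1],[[0,0,-6],[0,0,-1.5],-1],[[0,0,6],[0,0,-1.5],-1],[[0,0,-6],[0,0,-1.5],-1],[[0,0,3],[0,0,0],-1]]'
```

```text
t: 12.6
ee_pos: [0.5375, 0.0189, 0.088]
eef_rot: [0.031, 1.0, -0.001, 0.0]
wrist_force: [-1.9, -4.6, 2.9]
opening: 0.101
finger_force: 50.0
```

```bash
python3 -m pendant '[[[0,0,3],[0,0.3,-1.5],-1],[[0,0,-6],[0,0,-1.5],-1],[[0,0,6],[0,0,-1.5],-1],[[0,0,-6],[0,0,-1.5],-1],[[0,0,6],[0,0,-1.5],-1],[[0,0,-6],[0,0,-1.5],-1],[[0,0,6],[0,0,-1.5],-1],[[0,0,-6],[0,0,-1],-1],[[0,0,3],[0,0,0],-1]]'
```

```text
t: 13.72
ee_pos: [0.5375, 0.0197, 0.0764]
eef_rot: [0.031, 1.0, 0.0, 0.0]
wrist_force: [-1.7, 0.3, 2.0]
opening: 0.102
finger_force: 50.0
```

```bash
python3 -m pendant '[[[0,0,3],[0,0,-0.7],-1],[[0,0,-6],[0,0,-0.5],-1],[[0,0,6],[0,0,-0.3],-1],[[0,0,-3],[0,0,0],-1],[[0,0,0],[0,0,0],-1]]'
```

```text
t: 14.35
ee_pos: [0.5376, 0.0197, 0.0756]
eef_rot: [0.031, 1.0, -0.0, 0.0]
wrist_force: [-4.3, 0.1, 10.7]
opening: 0.107
finger_force: 50.0
```

Key seated (contact at the expected height). Turning clockwise.

```bash
python3 -m pendant '[[[0,0,0],[0,0,0],-1],[[0,0,-9.5],[0,0,0],-1],[[0,0,-9.5],[0,0,0],-1],[[0,0,-9.5],[0,0,0],-1],[[0,0,-9.5],[0,0,0],-1],[[0,0,-9.5],[0,0,0],-1],[[0,0,-9.5],[0,0,0],-1],[[0,0,-9.5],[0,0,0],-1],[[0,0,-9.5],[0,0,0],-1],[[0,0,-9.5],[0,0,0],-1],[[0,0,-9.5],[0,0,0],-1],[[0,0,0],[0,0,0],-1]]' 60
python3 -c "
from h import *
for i in range(3):robot.camera('scene');s=robot.observe();print(s['ee_pos'],s['wrist_force'],s['torque'])"
```

```text
t: 15.85
ee_pos: [0.5384, 0.0201, 0.0757]
eef_rot: [0.759, 0.651, 0.001, 0.001]
wrist_force: [-0.1, 3.1, 7.7]
opening: 0.107
finger_force: 60.0
[0.53837905 0.02007714 0.0756495 ] [-0.28133885  3.77570067  6.44381865] [0.60624998 0.00226358 0.15024118]
[0.53836463 0.02006311 0.07562808] [-1.05531685  2.45681239  6.87246675] [ 0.54435218 -0.07969111  0.14104007]
[0.53839382 0.0200846  0.07565958] [-0.29914539  3.21487212  8.63839673] [ 0.53996599 -0.03933676  0.06016847]
```

```bash
python3 -m pendant '[[[0,0,-3],[0,0,0],-1],[[0,0,-2.5],[0,0,0],-1],[[0,0,0],[0,0,0],-1],[[0,0,0],[0,0,0],-1]]'
python3 -c "
from h import *
for i in range(6):
    c=robot.camera('scene');s=robot.observe();print(s['ee_pos'],s['wrist_force'],s['torque'])
print(s['eef_rot'],s['finger_force'])
cv2.imwrite('pics/s6.png',cv2.resize(c[125:205,230:310,::-1],None,fx=6,fy=6,interpolation=2))"
```

```text
t: 16.5
ee_pos: [0.5384, 0.02, 0.0756]
eef_rot: [0.788, 0.615, 0.001, 0.001]
wrist_force: [-0.4, 3.2, 6.3]
opening: 0.106
finger_force: 60.0
[0.53845166 0.02004342 0.07565842] [0.93242112 3.2369764  6.4854337 ] [ 0.49516118 -0.1274921   0.08606255]
[0.53844917 0.02002998 0.07568465] [-0.22327699  3.06773643  7.61806157] [ 0.46161717 -0.16095107  0.12355988]
[0.53845992 0.02006741 0.07567249] [-0.67476292  2.74420749  6.28227174] [ 0.51768438 -0.15774133  0.12131652]
[0.53845251 0.02007529 0.07567228] [-0.19108813  3.50534716  6.38200532] [ 0.42065017 -0.08280259  0.08543941]
[0.53841407 0.02006268 0.07563871] [0.18350901 3.17897158 6.06838549] [ 0.54951489 -0.17461423  0.11878306]
[0.53845283 0.02006323 0.0756678 ] [-0.79387503  2.74148907  6.89439522] [ 0.54807207 -0.21704961  0.0650446 ]
[7.88325109e-01 6.15257585e-01 1.11826349e-03 6.12437075e-04] 60.00923752784729
```

View pics/s6.png

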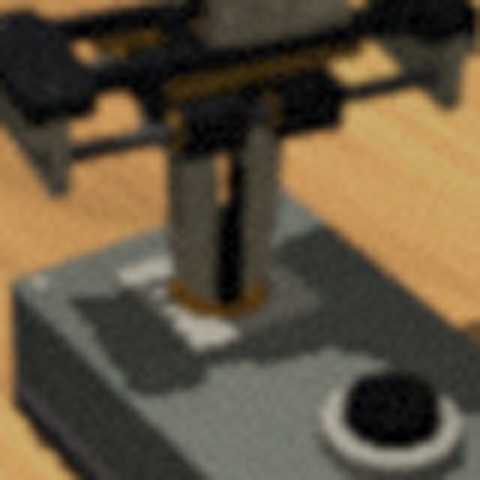

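The key is turned and seated, with the head on the plug face at about scene (266,173). The yaw torque has not jumped yet, so I'll turn on to feel the stop.

```bash
python3 -m pendant '[[[0,0,-3],[0,0,0],-1],[[0,0,-3],[0,0,0],-1],[[0,0,0],[0,0,0],-1],[[0,0,0],[0,0,0],-1]]'
python3 -c "
from h import *
S=[]
for i in range(10):
    c=robot.camera('scene');s=robot.observe();S.append(np.r_[s['ee_pos'],s['wrist_force'],s['torque']])
print(np.mean(S,0).round(4));print(s['eef_rot'],s['finger_force'],s['joint_positions'][5])"
```

```text
t: 17.3
ee_pos: [0.5386, 0.0201, 0.0757]
eef_rot: [0.819, 0.573, 0.001, 0.001]
wrist_force: [0.2, 3.7, 6.0]
opening: 0.102
finger_force: 60.1
[ 0.5386  0.0201  0.0757  0.9111  4.0909  5.9901  0.655  -0.2644  0.4101]
[8.19277809e-01 5.73394940e-01 1.28311172e-03 6.84554257e-04] 60.08024454116821 0.29976319511531896
```

The yaw torque has jumped to 0.41 N m, so the plug is hard against its stop. The key is home and gripped at 60 N.

```bash
python3 -c "
from bench import robot
print(robot.sign_off())"
```

```text
the job is handed in; nothing more can be done
None
```

I pressed the buttons small, medium, large, pushed the square key home and turned it clockwise to its stop. I handed in at about 18 s with the key still gripped at 60 N; the sign-off gave no verdict.

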